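Sweep the finished end caps off the marking plate into the tray

ROBOT

A 6-joint arm with a two-finger parallel gripper is mounted at the origin on the work surface. World frame = base frame: x ahead of the robot, y to its left, z up, the work surface at z = 0. Lengths are in m, angles in rad, forces in N, time in s.
With the tool pointing down it reaches from about 0.2 to 0.875 m from the base axis. Payload 3.4 kg.
Tool frame: the origin (TCP) lies midway between the tips of the shut fingers; the grasp point (between the pads) lies r.pinch_z behind it (r.pinch_z is the distance from the TCP to the grasp point, in m); z points along the fingers, y is the line along which they close (so a half turn about z gives the same grasp; the last joint's range is limited). The gripper opens to 94 mm and grips with 3 to 60 N. Pads are 16 mm wide; open, the fingers measure 119 mm over their backs; the gripper's body (75 mm by 177 mm) begins 78 mm behind the grasp point.
Start: joints at [-1.309, 0.276, 1.505, -0, 1.361, -0.121], TCP at [0.215, -0.533, 0.205] pointing down, gripper open.
Joint ranges: [-2.89, 2.89], [-0.75, 2.08], [0.22, 2.7], [-1.18, 4.32], [0.11, 2.71], [-2.7, 2.7]. Speed limits (rad/s): [2.57, 2.57, 3.14, 3.14, 3.14, 3.14].

INTERFACE

Orientations are given as a rotation vector (axis times angle).
In Python, from rig import r, cams, ticket gives the robot as it stands.
- The arm moves only by the tool apply_moves, never from a script. Its argument "increments" is one flat list of numbers, 7 for each row, row after row: the opening, from -1 (shut) to 1 (fully open), so that 0 is half open, then the shift along the world's x, y, z in cm, then the turn, a rotation vector about the world's x, y, z in degrees. In form: [jaw, dx, dy, dz, ax, ay, az, jaw, dx, dy, dz, ax, ay, az, ...]. A call has 1 to 20 rows; each row is the pose to reach, as a shift and turn from the pose commanded when the call began; what a row does not reach only later rows make up. A row lasts 1/12 s, in which the tool goes at most 41.7 mm and 7.16 degrees, less where a joint would pass 70% of its speed; a pose out of reach is approached as far as the arm can. A call with a gripper value outside its range is refused whole. The fingers move at their own pace and stop on an object; the grip force is fixed at half the most. Time passes only in rows, so rows that repeat a pose let the fingers close. It gives the time, the measured TCP pose, the force, the opening and the grip force at its end, in the units of the state.
- r.observe(): the state, without advancing time (a new reading comes with each control period).
- cams.grab_frame(name): name is "scene" or "top"; returns the picture (400x640x3 uint8, blue, green, red); there is no depth.
- cams.calibration(name): a dict with "camera_matrix" (3x3 intrinsics, pixels), "R" (3x3) and "t" (3): a world point X has camera coordinates R X + t. Camera axes: x right, y down, z forward; pixel columns grow to the right and rows downward; lengths in m; the calibration is good to about 2 mm. A picture is of the moment at which its call begins. calibration takes no time and is no camera call.
- ticket.finish_job(): hands the job in; it is judged then, once.
The state is a dict: "time_s": time; "q": joint angles; "joint_vel": joint speeds; "joint_torque": joint torques, N m; "tcp_pos": TCP position; "ee_rot": TCP orientation; "wrist_force": force on the tool from outside, world axes, zero at the start; "moment": the same for the moment, N m; "opening": finger opening in m; "grasp_force": force on a finger pad.
Only numpy, scipy, OpenCV 4.12 (cv2) and the standard library are available. Lean on these libraries where they do the work, as an engineer would, in place of code of your own. Each camera call takes 0.05 s, during which the arm holds its last target. There are 200 camera calls.

TASK

The three laser-marked steel end caps on the black work plate are finished: sweep them with the fingertips across the plate and over its side edge into the wide shallow tray, without picking them up or lifting them off the plate. The narrow bin at the opposite edge is for rejects, so let no cap go into it or onto the bench. Leave the focus gauge standing where it is among the caps, and leave the vee block and everything on the bench undisturbed.

Things in the scene. Friction and masses are not known exactly. Their poses are not given: they have to be found in the camera images.
- plate: Black fixture plate, fixed, flat top 60 mm above the bench, 12 mm thick. Origin: at bench height below the area where the caps lie; z up; x, y along its sides. It spans x -125 to 175, y -160 to 160 mm. A rail 22 mm high stands at x 113 to 127 mm, all along y; behind it a fixed clamp 45 mm high. The edges at x -125 and y +-160 mm are open: tray at one y edge, reject bin at the other; this varies.
- cap1: One of three identical turned steel end caps: a round flange 34 mm in diameter and 10 mm thick with a round hub 22 mm in diameter on top, 16 mm high in all, about 80 g. At the start it lies flat, hub up, on the work plate. Origin: centre of its underside; z up along its axis.
- cap2: One of three identical turned steel end caps: a round flange 34 mm in diameter and 10 mm thick with a round hub 22 mm in diameter on top, 16 mm high in all, about 80 g. At the start it lies flat, hub up, on the work plate. Origin: centre of its underside; z up along its axis.
- cap3: One of three identical turned steel end caps: a round flange 34 mm in diameter and 10 mm thick with a round hub 22 mm in diameter on top, 16 mm high in all, about 80 g. At the start it lies flat, hub up, on the work plate. Origin: centre of its underside; z up along its axis.
- tray: Wide shallow open blue tray for finished parts, fixed on the bench: 268 mm along the plate's edge (x), 170 mm across (y), 42 mm high, walls and floor 4 mm. Origin: centre of its underside; axes parallel to the plate's. Its near rim is tucked 10 mm under the plate's y edge (its centre is 75 mm beyond that edge), so a cap pushed straight along y over the edge drops into it.
- reject_bin: Narrow open blue plastic bin for rejects, fixed, 110 mm along the plate's edge, 170 mm across, 42 mm high, in the same way under the other y edge of the plate. Must stay empty. Origin: centre of its underside.
- gauge: Aluminium focus gauge post standing loose on the plate among the caps: foot 26 mm in diameter, 10 mm high, stem 14 mm, head 20 mm, 48 mm high in all. Origin: centre of its underside; z up. Along the plate's x axis the centres of the gauge and the three caps are all at least 40 mm apart and within 90 mm of the plate's origin; in y within 80 mm. Leave it alone.
- vee_block: Loose steel vee block 30 x 40 x 28 mm on the plate behind the back-stop rail. To be left alone. Origin: centre of its underside.
- caliper: Sliding caliper 235 mm long, 14 mm high, lying loose on the bench between the robot and the plate, on the left. To be left alone.
- screwdriver: Screwdriver lying loose on the bench between the robot and the plate, on the right. To be left alone.
- bottle: Closed white plastic bottle, 60 mm in diameter, 150 mm high, standing loose on the bench to the right of the plate. To be left alone.
Not all that is in view belongs to the job. What is shaped like the cap3 but pink or purple is not meant. What is shaped like the cap2 but orange is not meant.

How it is judged:
At the end, for the whole second after the job is handed in: All three caps lie at rest inside the wide tray, below its rim, and the focus gauge stands upright within 15 mm of where it was (x of cap1 in the frame of tray between -0.13 and 0.13 m and y of cap1 in the frame of tray between -0.081 and 0.081 m and height (world z) of each of cap1, cap2, cap3 below 0.04 m and linear speed of each of cap1, cap2, cap3 below 0.03 m/s and x of cap2 in the frame of tray between -0.13 and 0.13 m and y of cap2 in the frame of tray between -0.081 and 0.081 m and x of cap3 in the frame of tray between -0.13 and 0.13 m and y of cap3 in the frame of tray between -0.081 and 0.081 m and distance of gauge from where it was at the start of the episode below 0.015 m and angle between gauge's own z axis and vertical below 0.2 rad); the robot touches nothing.
It fails at once if a cap is lifted: its underside's centre comes more than 15 mm above the plate's top (height (world z) of any of cap1, cap2, cap3 above 0.075 m).
It fails at once if a cap drops off the plate elsewhere than into the wide tray (onto the bench or into the reject bin) ((height (world z) of cap1 below 0.04 m and not (x of cap1 in the frame of tray between -0.13 and 0.13 m and y of cap1 in the frame of tray between -0.081 and 0.081 m and height (world z) of cap1 below 0.04 m)) or (height (world z) of cap2 below 0.04 m and not (x of cap2 in the frame of tray between -0.13 and 0.13 m and y of cap2 in the frame of tray between -0.081 and 0.081 m and height (world z) of cap2 below 0.04 m)) or (height (world z) of cap3 below 0.04 m and not (x of cap3 in the frame of tray between -0.13 and 0.13 m and y of cap3 in the frame of tray between -0.081 and 0.081 m and height (world z) of cap3 below 0.04 m))).
It fails at once if the focus gauge is moved more than 15 mm or tipped over (distance of gauge from where it was at the start of the episode above 0.015 m or angle between gauge's own z axis and vertical above 0.35 rad).
It fails at once if the vee block, caliper, screwdriver or bottle is moved more than 20 mm (distance of any of vee_block, caliper, screwdriver, bottle from where it was at the start of the episode above 0.02 m).
It also fails if it takes over 58 s, if anything falls off the work surface, if the arm or the gripper's body presses on something with over 40 N, if the wrist force passes 120 N, or if a joint passes its speed limit or range.

## Working session

There is one attempt and no reset: what is moved stays moved. The work goes in short steps, Python scripts to look and compute and a tool call to move; the robot and the scene stay as the last step left them, time stands still between calls to the robot, and variables do not carry over. Pictures are saved under pics/ and viewed, at most 10 in all, crops included, and the job is handed in when it is done.

Besides the shell and the picture viewer there is one more tool, called after "Emit:" as name(argument=value, ...) on one line, values as JSON. apply_moves: Moves the arm, as the interface text tells. Its arguments: {"type":"object","properties":{"increments":{"type":"array","items":{"type":"number"}}},"required":["increments"]}

```bash
mkdir -p pics
python3 - <<'E'
from rig import r,cams,ticket
import cv2
for n in("top","scene"):
    im=cams.grab_frame(n);cv2.imwrite(f"pics/{n}0.png",im)
    c=cams.calibration(n);print(n,c)
s=r.observe();print(s, r.pinch_z)
E
```

```text
top {'camera_matrix': array([[376.43214324,   0.        , 316.32023467],
       [  0.        , 376.43214324, 198.32966427],
       [  0.        ,   0.        ,   1.        ]]), 'R': array([[-0.02498621, -0.99962245, -0.01143005],
       [-0.9884773 ,  0.02641189, -0.14904709],
       [ 0.14929271,  0.00757422, -0.98876404]]), 't': array([-0.10757608,  0.54857929,  1.119201  ])}
scene {'camera_matrix': array([[380.81309841,   0.        , 326.32419339],
       [  0.        , 380.81309841, 199.88455154],
       [  0.        ,   0.        ,   1.        ]]), 'R': array([[ 0.5941185 ,  0.80436463,  0.00455422],
       [ 0.60535431, -0.44338315, -0.66102764],
       [-0.52968799,  0.39548567, -0.75034773]]), 't': array([-0.22483729, -0.34527372,  1.3442947 ])}
{'time_s': 0.1, 'q': array([-1.30896936e+00,  2.76529252e-01,  1.50598964e+00, -2.25971658e-05,
        1.36071585e+00, -1.20973452e-01]), 'joint_vel': array([-1.07955607e-03, -1.36876805e-03, -2.18297228e-03,  5.84563780e-05,
        1.72924215e-06,  5.87173723e-04]), 'joint_torque': array([ 2.17890280e-03, -4.05453587e+01, -2.37779671e+01,  7.01763388e-02,
        2.98126799e-02, -5.47162767e-05]), 'tcp_pos': array([ 0.21464172, -0.53288536,  0.20469941]), 'ee_rot': array([-3.08261550e+00, -5.97332842e-01,  2.16018157e-04]), 'wrist_force': array([ 0.69694415,  0.36639241, -0.40496592]), 'moment': array([-0.01520153, -0.00627251,  0.02171665]), 'grasp_force': 0.0, 'opening': 0.09378816155325836} 0.0188
```

View pics/top0.png

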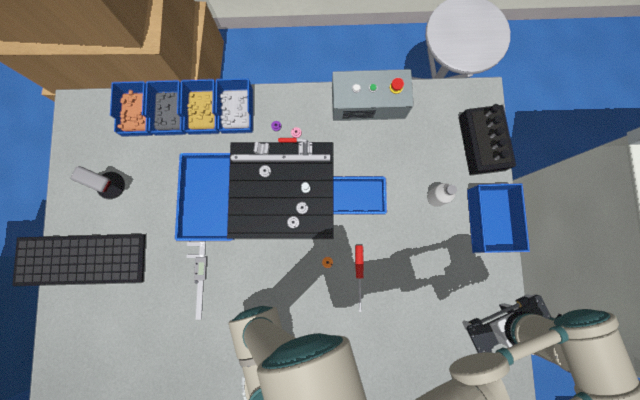

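View pics/scene0.png

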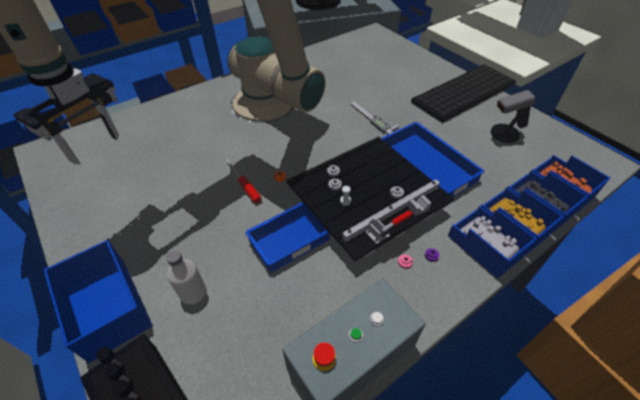

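The top view shows the tray on the left (+y) and the reject bin on the right. Caps are at about (265,171), (302,208) and (293,222), and the gauge is near (305,187). I'll enlarge that area.

Run:
```python
import cv2
im=cv2.imread("pics/top0.png")[135:245,222:342]
cv2.imwrite("pics/crop.png",cv2.resize(im,None,fx=5,fy=5,interpolation=cv2.INTER_CUBIC))
im=cv2.imread("pics/scene0.png")[120:270,270:450]
cv2.imwrite("pics/crop2.png",cv2.resize(im,None,fx=4,fy=4,interpolation=cv2.INTER_CUBIC))
```

```text
(no output)
```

View pics/crop.png

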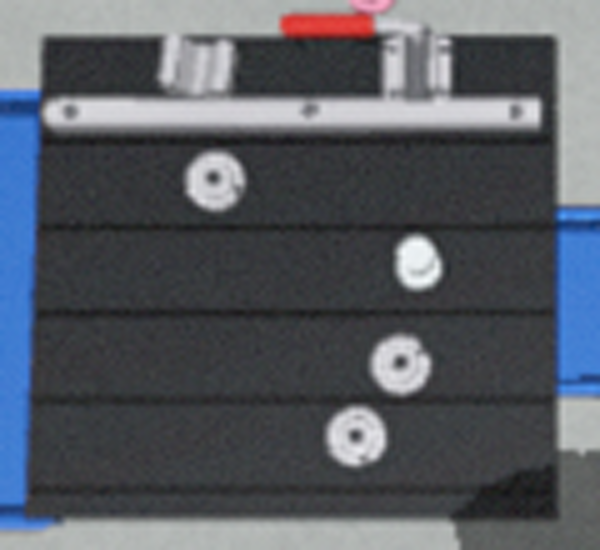

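View pics/crop2.png

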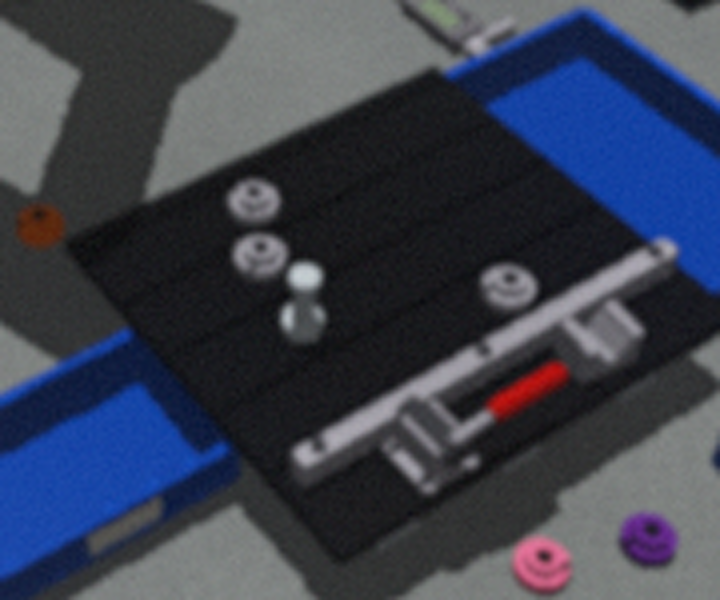

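The crop shows cap holes at (214,179), (401,362) and (356,435), the gauge head at about (417,250), and plate corners at (44,37), (557,37), (557,517) and (27,517). In the scene crop the cap holes are at (510,272), (261,241) and (255,187), with the gauge head top at (305,270).

```bash
cat > h.py <<'E'
import numpy as np
from rig import r,cams,ticket
def proj(n,u,v,z):
    c=cams.calibration(n);R,t=c["R"],c["t"]
    d=R.T@np.linalg.solve(c["camera_matrix"],[u,v,1]);o=-R.T@t
    return o+d*(z-o[2])/d[2]
def ct(x,y,z): return proj("top",222+(x+.5)/5-.5,135+(y+.5)/5-.5,z)
def cs(x,y,z): return proj("scene",270+(x+.5)/4-.5,120+(y+.5)/4-.5,z)
E
python3 - <<'E'
from h import *
np.set_printoptions(precision=4,suppress=True)
for n,a,b in(("A",(214,178),(510,272)),("B",(401,361),(261,241)),("C",(356,435),(255,187))):
    print(n,ct(*a,.076),cs(*b,.076))
print("g head",ct(416,252,.108),cs(305,268,.108),"foot",ct(420,272,.065),cs(303,325,.065))
P=[ct(*p,.06) for p in((44,37),(557,37),(557,517),(27,517))]
print(np.array(P)); print("S",cs(435,70,.06),cs(70,243,.06),cs(342,560,.06))
from scipy.spatial.transform import Rotation as Ro
print(Ro.from_rotvec(r.observe()["ee_rot"]).as_matrix())
E
```

```text
A [0.6305 0.0328 0.076 ] [0.6296 0.038  0.076 ]
B [ 0.5159 -0.0781  0.076 ] [ 0.5142 -0.0732  0.076 ]
C [ 0.4725 -0.0507  0.076 ] [ 0.4716 -0.0458  0.076 ]
g head [ 0.5756 -0.0896  0.108 ] [ 0.5728 -0.085   0.108 ] foot [ 0.5713 -0.0902  0.065 ] [ 0.5797 -0.0898  0.065 ]
[[ 0.7267  0.1406  0.06  ]
 [ 0.7176 -0.1779  0.06  ]
 [ 0.4218 -0.1686  0.06  ]
 [ 0.4299  0.148   0.06  ]]
S [0.4374 0.1475 0.06  ] [ 0.4289 -0.1664  0.06  ] [ 0.7252 -0.177   0.06  ]
[[ 0.9276  0.3735 -0.0004]
 [ 0.3735 -0.9276  0.0016]
 [ 0.0002 -0.0016 -1.    ]]
```

Emit:
apply_moves(increments=[-0.66, 25.4, 41.8, -4, 0, 0, 66.6, -0.66, 25.4, 41.8, -4, 0, 0, 66.6, -0.66, 25.4, 41.8, -4, 0, 0, 66.6, -0.66, 25.4, 41.8, -4, 0, 0, 66.6, -0.66, 25.4, 41.8, -4, 0, 0, 66.6, -0.66, 25.4, 41.8, -4, 0, 0, 66.6, -0.66, 25.4, 41.8, -4, 0, 0, 66.6, -0.66, 25.4, 41.8, -4, 0, 0, 66.6, -0.66, 25.4, 41.8, -4, 0, 0, 66.6, -0.66, 25.4, 41.8, -4, 0, 0, 66.6, -0.66, 25.4, 41.8, -4, 0, 0, 66.6, -0.66, 25.4, 41.8, -4, 0, 0, 66.6, -0.66, 25.4, 41.8, -4, 0, 0, 66.6, -0.66, 25.4, 41.8, -4, 0, 0, 66.6, -0.66, 25.4, 41.8, -4, 0, 0, 66.6, -0.66, 25.4, 41.8, -4, 0, 0, 66.6])

```text
time_s: 1.43
tcp_pos: [0.4681, -0.1165, 0.1654]
ee_rot: [2.251, 2.191, -0.001]
wrist_force: [-0.5, -1.0, 0.4]
opening: 0.0158
grasp_force: 0.0
```

Emit:
apply_moves(increments=[-0.66, 0, 0, -4, 0, 0, 0, -0.66, 0, 0, -7, 0, 0, 0, -0.66, 0, 0, -9, 0, 0, 0, -0.66, 0, 0, -10, 0, 0, 0, -0.66, 0, 0, -10.1, 0, 0, 0, -0.66, 0, 0, -10.1, 0, 0, 0])

```text
time_s: 1.93
tcp_pos: [0.4681, -0.1166, 0.0642]
ee_rot: [-2.252, -2.19, 0.001]
wrist_force: [-0.6, 0.0, 0.2]
opening: 0.016
grasp_force: 0.0
```

Run:
```python
from h import *
import cv2
print(r.observe()["tcp_pos"],r.observe()["wrist_force"])
im=cams.grab_frame("scene")[120:270,270:450]
cv2.imwrite("pics/s1.png",cv2.resize(im,None,fx=4,fy=4,interpolation=cv2.INTER_CUBIC))
```

```text
[ 0.46805761 -0.11659242  0.06423672] [-0.55382423  0.04376255  0.20129422]
```

View pics/s1.png

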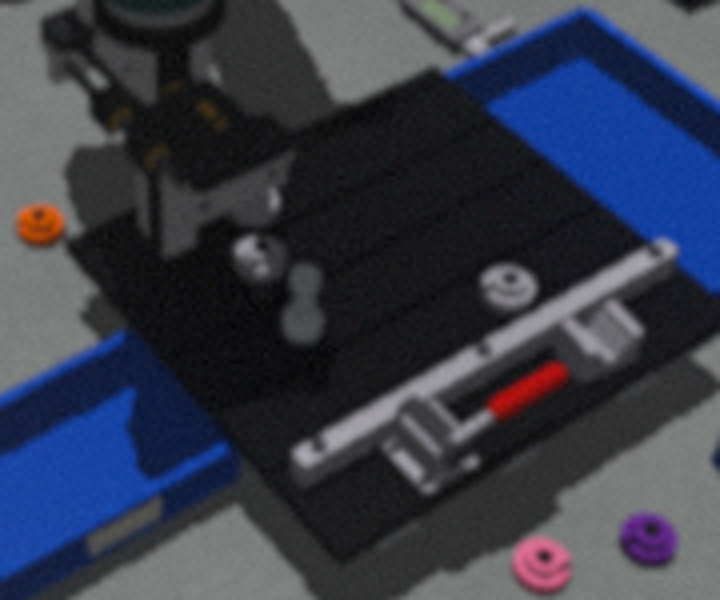

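The fingers are down behind the first cap, with the outer fingertip at about (180,255), clear of the second cap at (261,241). I'll push along the plate's +y.

Emit:
apply_moves(increments=[-0.66, 0.03, 1, 0, 0, 0, 0, -0.66, 0.05, 2, 0, 0, 0, 0, -0.66, 0.08, 3, 0, 0, 0, 0, -0.66, 0.1, 4, 0, 0, 0, 0, -0.66, 0.13, 5, 0, 0, 0, 0, -0.66, 0.16, 6, 0, 0, 0, 0, -0.66, 0.18, 7, 0, 0, 0, 0, -0.66, 0.21, 8, 0, 0, 0, 0, -0.66, 0.23, 9, 0, 0, 0, 0, -0.66, 0.26, 10, 0, 0, 0, 0, -0.66, 0.29, 11, 0, 0, 0, 0, -0.66, 0.31, 12, 0, 0, 0, 0, -0.66, 0.34, 13, 0, 0, 0, 0, -0.66, 0.36, 14, 0, 0, 0, 0, -0.66, 0.39, 15, 0, 0, 0, 0])

```text
time_s: 3.23
tcp_pos: [0.4726, 0.0355, 0.0645]
ee_rot: [2.25, 2.193, -0.0]
wrist_force: [-0.7, -0.7, -0.2]
opening: 0.016
grasp_force: 0.6
```

Run:
```python
from h import *
import cv2
im=cams.grab_frame("scene")[100:270,270:490]
cv2.imwrite("pics/s2.png",cv2.resize(im,None,fx=3.5,fy=3.5,interpolation=cv2.INTER_CUBIC))
```

```text
(no output)
```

View pics/s2.png

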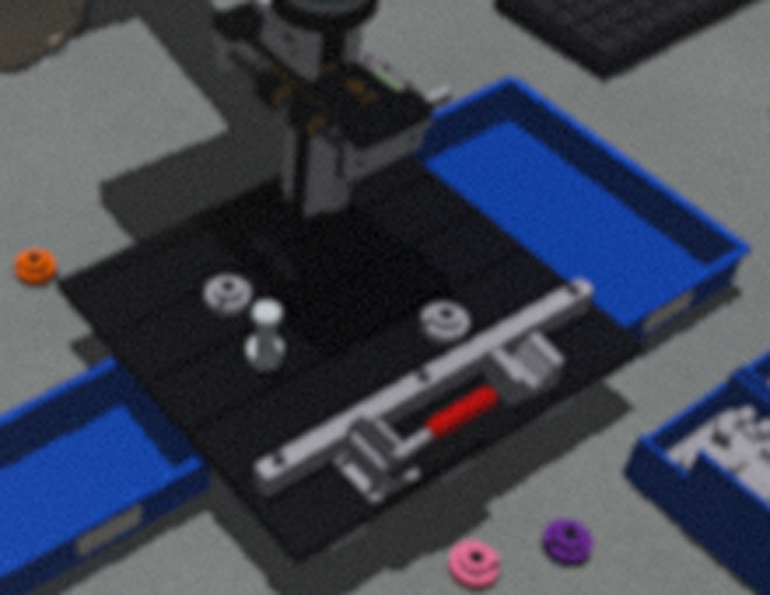

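The first cap is out of sight behind the fingers. The second cap at (228,293), the third at (444,320) and the gauge have not moved. I'll push on over the edge.

Emit:
apply_moves(increments=[-0.66, 0.03, 1, 0, 0, 0, 0, -0.66, 0.05, 2, 0, 0, 0, 0, -0.66, 0.08, 3, 0, 0, 0, 0, -0.66, 0.1, 4, 0, 0, 0, 0, -0.66, 0.13, 5, 0, 0, 0, 0, -0.66, 0.16, 6, 0, 0, 0, 0, -0.66, 0.18, 7, 0, 0, 0, 0, -0.66, 0.21, 8, 0, 0, 0, 0, -0.66, 0.23, 9, 0, 0, 0, 0, -0.66, 0.26, 10, 0, 0, 0, 0, -0.66, 0.29, 11, 0, 0, 0, 0, -0.66, 0.31, 12, 0, 0, 0, 0, -0.66, 0.34, 13, 0, 0, 0, 0, -0.66, 0.34, 13, 0, 0, 0, 0, -0.66, 0.34, 13, 0, 0, 0, 0])

```text
time_s: 4.53
tcp_pos: [0.476, 0.1651, 0.0644]
ee_rot: [2.248, 2.194, -0.0]
wrist_force: [1.6, -0.0, -0.3]
opening: 0.0158
grasp_force: 0.0
```

Run:
```python
from h import *
import cv2
a=cams.grab_frame("scene")[90:270,270:490];b=cams.grab_frame("top")[130:260,160:345]
f=lambda i:cv2.resize(i,(400,int(i.shape[0]*400/i.shape[1])+0),interpolation=cv2.INTER_CUBIC)
a,b=f(a),f(b);h=min(len(a),len(b));cv2.imwrite("pics/s3.png",np.hstack([a[:h],b[:h]]))
```

```text
(no output)
```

View pics/s3.png

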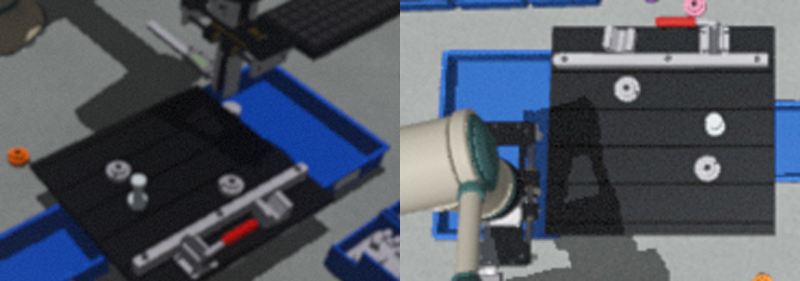

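The cap shows pale at about (232,105) on the tray side of the edge, and contact force is zero. I'll lift and go behind the second cap.

Emit:
apply_moves(increments=[-0.66, 0, 0, 4, 0, 0, 0, -0.66, 0, 0, 7, 0, 0, 0, -0.66, 0.5, -4, 8, 0, 0, 0, -0.66, 1, -8, 8, 0, 0, 0, -0.66, 1.5, -12, 8, 0, 0, 0, -0.66, 2, -16, 8, 0, 0, 0, -0.66, 2.6, -20, 8, 0, 0, 0, -0.66, 3.2, -24, 8, 0, 0, 0, -0.66, 3.8, -27, 8, 0, 0, 0, -0.66, 3.8, -28.5, 8, 0, 0, 0, -0.66, 3.8, -28.5, 7, 0, 0, 0, -0.66, 3.8, -28.5, 4, 0, 0, 0, -0.66, 3.8, -28.5, 1.5, 0, 0, 0, -0.66, 3.8, -28.5, 0.3, 0, 0, 0, -0.66, 3.8, -28.5, 0, 0, 0, 0, -0.66, 3.8, -28.5, 0, 0, 0, 0])

```text
time_s: 5.97
tcp_pos: [0.5127, -0.1193, 0.0632]
ee_rot: [-2.247, -2.191, 0.002]
wrist_force: [0.4, -0.6, -0.3]
opening: 0.0157
grasp_force: 0.0
```

Run:
```python
from h import *
import cv2
a=cams.grab_frame("scene")[90:270,270:490];b=cams.grab_frame("top")[130:260,160:345]
f=lambda i:cv2.resize(i,(400,int(i.shape[0]*400/i.shape[1])+0),interpolation=cv2.INTER_CUBIC)
a,b=f(a),f(b);h=min(len(a),len(b));cv2.imwrite("pics/s4.png",np.hstack([a[:h],b[:h]]))
```

```text
(no output)
```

View pics/s4.png

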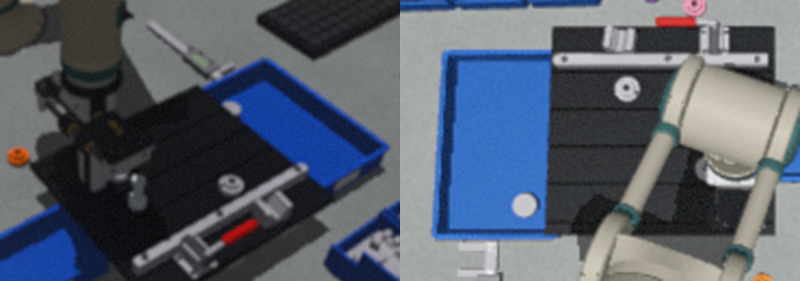

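The first cap lies flat in the tray at (525,205) in the top half. Next is the second cap.

Emit:
apply_moves(increments=[-0.66, 0.03, 1, 0, 0, 0, 0, -0.66, 0.05, 2, 0, 0, 0, 0, -0.66, 0.08, 3, 0, 0, 0, 0, -0.66, 0.1, 4, 0, 0, 0, 0, -0.66, 0.13, 5, 0, 0, 0, 0, -0.66, 0.16, 6, 0, 0, 0, 0, -0.66, 0.18, 7, 0, 0, 0, 0, -0.66, 0.21, 8, 0, 0, 0, 0, -0.66, 0.23, 9, 0, 0, 0, 0, -0.66, 0.26, 10, 0, 0, 0, 0, -0.66, 0.29, 11, 0, 0, 0, 0, -0.66, 0.31, 12, 0, 0, 0, 0, -0.66, 0.34, 13, 0, 0, 0, 0, -0.66, 0.36, 14, 0, 0, 0, 0, -0.66, 0.39, 15, 0, 0, 0, 0, -0.66, 0.42, 16, 0, 0, 0, 0, -0.66, 0.44, 17, 0, 0, 0, 0, -0.66, 0.47, 18, 0, 0, 0, 0, -0.66, 0.49, 19, 0, 0, 0, 0, -0.66, 0.52, 20, 0, 0, 0, 0])

```text
time_s: 7.73
tcp_pos: [0.5192, 0.0806, 0.0645]
ee_rot: [-2.25, -2.193, 0.0]
wrist_force: [-0.3, -1.1, 1.2]
opening: 0.016
grasp_force: 0.8
```

Emit:
apply_moves(increments=[-0.66, 0.03, 1, 0, 0, 0, 0, -0.66, 0.05, 2, 0, 0, 0, 0, -0.66, 0.08, 3, 0, 0, 0, 0, -0.66, 0.1, 4, 0, 0, 0, 0, -0.66, 0.13, 5, 0, 0, 0, 0, -0.66, 0.16, 6, 0, 0, 0, 0, -0.66, 0.18, 7, 0, 0, 0, 0, -0.66, 0.21, 8, 0, 0, 0, 0, -0.66, 0.22, 8.5, 0, 0, 0, 0, -0.66, 0.22, 8.5, 0, 0, 0, 0, -0.66, 0.22, 8.5, 0, 0, 0, 0])

```text
time_s: 8.65
tcp_pos: [0.5213, 0.1649, 0.0644]
ee_rot: [2.249, 2.194, -0.001]
wrist_force: [0.2, -0.0, 0.0]
opening: 0.0159
grasp_force: 0.0
```

Emit:
apply_moves(increments=[-0.66, 0, 0, 4, 0, 0, 0, -0.66, 0, 0, 7, 0, 0, 0, -0.66, 2, -3, 8, 0, 0, 0, -0.66, 4, -6, 8, 0, 0, 0, -0.66, 6, -9, 8, 0, 0, 0, -0.66, 8, -12, 8, 0, 0, 0, -0.66, 10, -15, 8, 0, 0, 0, -0.66, 10.8, -17.8, 8, 0, 0, 0, -0.66, 10.8, -17.8, 8, 0, 0, 0, -0.66, 10.8, -17.8, 8, 0, 0, 0, -0.66, 10.8, -17.8, 5, 0, 0, 0, -0.66, 10.8, -17.8, 2, 0, 0, 0, -0.66, 10.8, -17.8, 0.4, 0, 0, 0, -0.66, 10.8, -17.8, 0, 0, 0, 0, -0.66, 10.8, -17.8, 0, 0, 0, 0])

```text
time_s: 9.9
tcp_pos: [0.6279, -0.0123, 0.0633]
ee_rot: [-2.247, -2.192, 0.003]
wrist_force: [0.0, -0.5, 0.3]
opening: 0.0159
grasp_force: 0.0
```

Run:
```python
from h import *
import cv2
a=cams.grab_frame("scene")[90:270,270:490];b=cams.grab_frame("top")[130:260,160:345]
f=lambda i:cv2.resize(i,(400,int(i.shape[0]*400/i.shape[1])+0),interpolation=cv2.INTER_CUBIC)
a,b=f(a),f(b);h=min(len(a),len(b));cv2.imwrite("pics/s5.png",np.hstack([a[:h],b[:h]]))
```

```text
(no output)
```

View pics/s5.png

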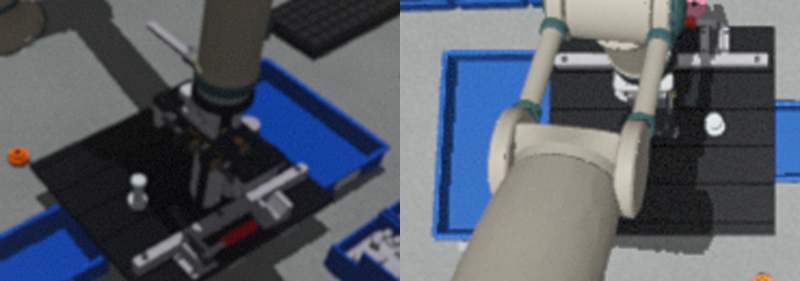

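The second cap is in the tray at about (250,124) in the scene half. The gauge stands unmoved at (138,190). I'll push the last cap.

Emit:
apply_moves(increments=[-0.66, 0.03, 1, 0, 0, 0, 0, -0.66, 0.05, 2, 0, 0, 0, 0, -0.66, 0.08, 3, 0, 0, 0, 0, -0.66, 0.1, 4, 0, 0, 0, 0, -0.66, 0.13, 5, 0, 0, 0, 0, -0.66, 0.16, 6, 0, 0, 0, 0, -0.66, 0.18, 7, 0, 0, 0, 0, -0.66, 0.21, 8, 0, 0, 0, 0, -0.66, 0.23, 9, 0, 0, 0, 0, -0.66, 0.26, 10, 0, 0, 0, 0, -0.66, 0.29, 11, 0, 0, 0, 0, -0.66, 0.31, 12, 0, 0, 0, 0, -0.66, 0.34, 13, 0, 0, 0, 0, -0.66, 0.36, 14, 0, 0, 0, 0, -0.66, 0.39, 15, 0, 0, 0, 0, -0.66, 0.42, 16, 0, 0, 0, 0, -0.66, 0.44, 17, 0, 0, 0, 0, -0.66, 0.46, 17.8, 0, 0, 0, 0, -0.66, 0.46, 17.8, 0, 0, 0, 0, -0.66, 0.46, 17.8, 0, 0, 0, 0])

```text
time_s: 11.67
tcp_pos: [0.6339, 0.1652, 0.0643]
ee_rot: [-2.249, -2.194, 0.0]
wrist_force: [-0.4, -0.9, -0.6]
opening: 0.0159
grasp_force: 0.0
```

Emit:
apply_moves(increments=[-0.66, 0, 0, 4, 0, 0, 0, -0.66, 0, 0, 8, 0, 0, 0, -0.66, 0, 0, 12, 0, 0, 0, -0.66, -3, -3, 15, 0, 0, 0, -0.66, -7, -6, 15, 0, 0, 0, -0.66, -11, -9, 15, 0, 0, 0, -0.66, -14, -12, 15, 0, 0, 0, -0.66, -17, -15, 15, 0, 0, 0, -0.66, -20, -18, 15, 0, 0, 0, -0.66, -22, -21, 15, 0, 0, 0, -0.66, -24, -24, 15, 0, 0, 0, -0.66, -25, -28, 15, 0, 0, 0, -0.66, -25, -31, 15, 0, 0, 0, -0.66, -25, -31, 15, 0, 0, 0, -0.66, -25, -31, 15, 0, 0, 0])

```text
time_s: 12.92
tcp_pos: [0.3834, -0.1479, 0.2147]
ee_rot: [2.256, 2.185, -0.0]
wrist_force: [0.1, 0.2, -0.8]
opening: 0.0155
grasp_force: 0.0
```

Run:
```python
from h import *
import cv2
a=cams.grab_frame("scene")[90:270,270:490];b=cams.grab_frame("top")[130:260,160:345]
f=lambda i:cv2.resize(i,(400,int(i.shape[0]*400/i.shape[1])+0),interpolation=cv2.INTER_CUBIC)
a,b=f(a),f(b);h=min(len(a),len(b));cv2.imwrite("pics/s6.png",np.hstack([a[:h],b[:h]]))
```

```text
(no output)
```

View pics/s6.png

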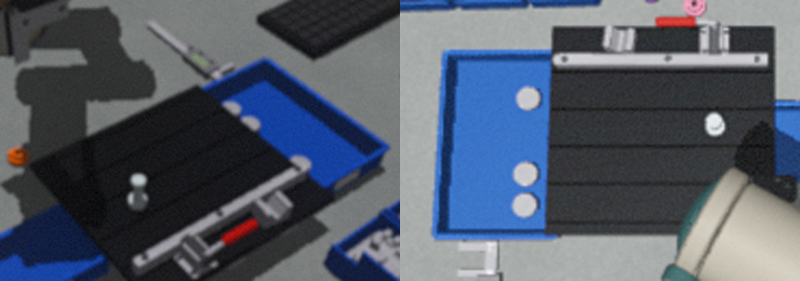

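All three caps lie in the tray at (528,98), (525,173) and (525,205) in the top half. The gauge stands where it was, and the arm is clear.

```bash
python3 -c "
from rig import ticket
print(ticket.finish_job())"
```

```text
the job is handed in; nothing more can be done
None
```

All three caps were swept over the edge into the wide tray, the gauge was left standing where it was, and the job is handed in at about 13 s; no verdict came back.

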